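# Set north on a wind vane

### The arm

A 7-joint arm with a two-finger parallel gripper is mounted at the origin on the work surface. World frame = base frame: x ahead of the robot, y to its left, z up, the work surface at z = 0. Lengths are in m, angles in degrees, forces in N, time in s.
With the tool pointing down it reaches from about 0.35 to 0.9 m from the base axis. Payload 19.9 kg.
Tool frame: the origin (TCP) lies midway between the tips of the shut fingers; the grasp point (between the pads) lies 19 mm behind it; z points along the fingers, y is the line along which they close (so a half turn about z gives the same grasp; the last joint's range is limited). The gripper opens to 94 mm and grips with 3 to 60 N. Pads are 16 mm wide; open, the fingers measure 119 mm over their backs; the gripper's body (75 mm by 177 mm) begins 78 mm behind the grasp point.
Start: joints at [62.252, 23.915, -0.59, 92.452, 0.269, 63.638, -3.037], TCP at [0.268, -0.565, 0.205] pointing down, gripper open.
Joint ranges: [-161.28, 161.28], [-22.2, 115.67], [-73.04, 71.86], [3.21, 147.25], [-68.34, 248.33], [10.77, 114.83], [-161.83, 161.83]. Speed limits (degrees/s): [108.29, 108.29, 136.94, 136.94, 172.46, 172.46, 172.46].

### API

Orientations are given as [roll, pitch, yaw] about the fixed x, y, z axes, in that order (R = Rz(yaw) Ry(pitch) Rx(roll)).
In Python, from plant import manip gives the robot as it stands. The module is installed in compiled form; this text tells all that it offers.
- The arm moves only by the tool step_arm, never from a script. Its arguments are lists of equal length, an entry for each row: "translation": the shift along the world's x, y, z as a fraction of full scale, a list of three; "turn": the turn about the world's z as a fraction of full scale; "jaw": the opening, from 0 (shut) to 1 (fully open). In form: {"translation": [[dx, dy, dz], ...], "turn": [turn, ...], "jaw": [jaw, ...]}. A call has 1 to 12 rows; each row shifts and turns the commanded pose from where the row before left it; what a row does not reach is not made up. Full scale, the value 1, is 0.02 m for a shift and 60 degrees for a turn. A row lasts 1/10 s, in which the tool goes at most 50 mm and 8.59 degrees, less where a joint would pass 70% of its speed; a pose out of reach is approached as far as the arm can. A call with a number of a shift or a turn outside -1 to 1 is refused whole. A call with a gripper value outside its range is refused whole. The fingers move at their own pace and stop on an object; the grip force is fixed at half the most. Time passes only in rows, so rows that do not move let the fingers close. It gives the time, the measured TCP pose, the force and the opening at its end, in the units of the state.
- manip.get_obs(): the state, without advancing time (a new reading comes with each control period).
- manip.grab_frame(name): name is "side" or "top" or "wrist"; returns a dict with "img" (384x512x3 uint8, red, green, blue), "mtx" (3x3 intrinsics, pixels), "cam_to_world" (4x4, takes a point from camera to world coordinates). Camera axes: x right, y down, z forward; pixel columns grow to the right and rows downward; lengths in m; the calibration is good to about 2 mm. A picture is of the moment at which its call begins. There is no depth.
- manip.finish_job(): hands the job in, once; it reports no verdict.
The state is a dict: "t": time; "joint_positions": joint angles; "qd": joint speeds; "tau": joint torques, N m; "position": TCP position; "ee_rot": TCP orientation; "force": force on the tool from outside, world axes, zero at the start; "torque": the same for the moment, N m; "finger_gap": finger opening in m.
Only numpy, scipy, OpenCV 4.12 (cv2) and the standard library are available. Lean on these libraries where they do the work, as an engineer would, in place of code of your own. Each camera call takes 0.05 s, during which the arm holds its last target. There are 200 camera calls.

### The job

Set north on the wind vane: gently push the vane round with a fingertip until its cone nose points straight out over the pointed end of its plywood base, and take the finger away. Then, with the vane still pointing there, press the round button of the plywood button box fully down to store north and let it go. Grip and lift nothing, do not shift the stand or the button box from its place, and leave the other things on the bench alone.

Things in the scene. Friction and masses are not known exactly. Their poses are not given: they have to be found in the camera images.
- stand: Wind vane's stand, 0.9 kg, loose: 18 mm plywood base 90 mm wide (y), straight from 55 mm behind the vane's axis to 55 mm ahead, then closing in a right-angled point (+x: north) with a dark engraved line to it. On it a round black sensor body, radius under 35 mm, up to 90 mm high. Origin: under the base, on the vane's upright axis; z up, +x to the base's point.
- north (a point): Tip of the base's pointed end: 100 mm along the stand's +x from the axis, on the base's top, 18 mm above the bench.
- vane (a joint): Turn of the black vane about its upright axis, rad, anticlockwise seen from above. 0 or any multiple of 2 pi: the nose points over the base's point. No stops; starts at 0.8 to 5.48. Bearing friction of 0.02 Nm (0.2 N at the fin) holds it where it is left: no coasting, no springing back. Hub radius 21 mm, up to 118 mm above the bench; level boom 10 mm thick, its middle 105 mm above the bench.
- vane_tip (a point): Tip of the vane's cone nose, 115 mm from the axis and 105 mm above the bench. The cone is 40 mm long and 26 mm thick at its root.
- vane_tail (a point): Middle of the tail fin, 95 mm from the axis, opposite the nose, 115 mm above the bench. The fin is an upright plate 4 mm thick, 85 to 145 mm above the bench, from 70 to 120 mm from the axis at full height, with a pointed leading edge reaching in to 40 mm.
- button_box: Plywood box 70 x 70 mm with a white lid, its top 48 mm above the bench, about 0.3 kg, loose, with a round push button in the middle of the top. Origin: centre of its underside.
- button (a joint): Travel of the push button, m: 0 is out, 0.006 is fully down. Springs back; fully down takes 4 N. Count it as pressed from 0.0045 on.
- button_top (a point): Middle of the top face of the button's white cap, 30 mm wide, 70 mm above the bench, in a black ring 46 mm wide that stands 12 mm above the lid. The cap moves straight down 6 mm.
- knob_box: The same plywood box, but with a black knob on top, 75 mm high in all. Not part of the job. Origin: centre of its underside.
- anemometer: Cup anemometer, three black cups turning on a rectangular plywood base 110 x 90 mm; 80 mm radius, 116 mm high. Not part of the job. Origin: centre of its underside.
- screwdriver: Screwdriver 190 mm long with a yellow handle 26 mm thick, lying. Not part of the job. Origin: below its middle, on the bench.
- pliers: Pliers about 155 mm long, 16 mm thick, lying. Not part of the job. Origin: on the bench under the pivot.
There are look-alikes about, which are no part of the job. Leave any yellow look-alike of the stand alone.

How it is judged (in metres and radians):
On the way, in this order (a step that is already met when the one before it is completed fails the run):
1. the vane points out over the base's point, within 6 degrees, at rest and with the fingers off it (x of vane_tip in the frame of stand above 0 m and y of vane_tip in the frame of stand between -0.012 and 0.012 m and contact force between the fingers and stand below 0.05 N and velocity of joint vane between -0.05 and 0.05 rad/s), for 0.2 s.
2. the button is pressed fully down (4.5 mm or more) while the vane still points there (x of vane_tip in the frame of stand above 0 m and y of vane_tip in the frame of stand between -0.012 and 0.012 m and contact force between the fingers and stand below 0.05 N and value of joint button above 0.0045 m), for 0.1 s.
At the end, for the whole second after the job is handed in: The vane rests with its nose within 6 degrees (12 mm at the tip) of the base's north line, the button is out again, and the stand and the button box stand upright and still, less than 20 mm from where they were (x of vane_tip in the frame of stand above 0 m and y of vane_tip in the frame of stand between -0.012 and 0.012 m and velocity of joint vane between -0.05 and 0.05 rad/s and value of joint button below 0.0015 m and angle between each of stand, button_box's own z axis and vertical below 0.05 rad and linear speed of each of stand, button_box below 0.02 m/s and distance of each of north, button_box from where it was at the start of the episode below 0.02 m); the robot touches nothing.
It fails at once if the stand was shifted or turned by more than 20 mm at its point (distance of north from where it was at the start of the episode above 0.02 m).
It fails at once if the stand was lifted or tipped (height (world z) of stand above 0.01 m or angle between stand's own z axis and vertical above 0.2 rad).
It fails at once if the vane or its stand was gripped or shoved with more than 12 N (contact force between the fingers and stand above 12 N).
It fails at once if the button box was lifted, tipped or shifted by more than 20 mm (height (world z) of button_box above 0.01 m or distance of button_box from where it was at the start of the episode above 0.02 m or angle between button_box's own z axis and vertical above 0.2 rad).
It fails at once if the box with the knob, cup anemometer, screwdriver, pliers: one of them was moved by more than 20 mm (distance of any of knob_box, anemometer, screwdriver, pliers from where it was at the start of the episode above 0.02 m).
It also fails if it takes over 58 s, if anything falls off the work surface, if the arm or the gripper's body presses on something with over 40 N, if the wrist force passes 120 N, or if a joint passes its speed limit or range.

## Working session

There is one attempt and no reset: what is moved stays moved. The work goes in short steps, Python scripts to look and compute and a tool call to move; the robot and the scene stay as the last step left them, time stands still between calls to the robot, and variables do not carry over. Pictures are saved under pics/ and viewed, on a budget of 10 in all, crops included, one or two more only if the job needs it, and the job is handed in when it is done.

Besides the shell and the picture viewer there is one more tool, called after "Emit:" as name(argument=value, ...), one argument or row to a line, values as JSON. step_arm: Moves the arm, as the interface text tells. Shift numbers are shares of 0.02 m and turn numbers shares of 60 degrees, none past 1 either way. Its arguments: {"type":"object","properties":{"translation":{"type":"array","items":{"type":"array","items":{"type":"number","minimum":-1,"maximum":1}}},"turn":{"type":"array","items":{"type":"number","minimum":-1,"maximum":1}},"jaw":{"type":"array","items":{"type":"number"}}},"required":["translation","turn","jaw"]}

```bash
mkdir -p pics
cat > h.py <<'E'
import numpy as np, cv2, pickle
from plant import manip
def snap(n,f):
    d=manip.grab_frame(n); pickle.dump(d,open(f'pics/{f}.pkl','wb')); cv2.imwrite(f'pics/{f}.png',d['img'][:,:,::-1]); return d
def load(f): return pickle.load(open(f'pics/{f}.pkl','rb'))
def ray(d,u,v):
    K,T=np.array(d['mtx']),np.array(d['cam_to_world']); r=T[:3,:3]@np.linalg.solve(K,[u,v,1]); return T[:3,3],r
def plane(d,u,v,z):
    o,r=ray(d,u,v); return (o+r*(z-o[2])/r[2]).round(4)
def proj(d,p):
    K,T=np.array(d['mtx']),np.array(d['cam_to_world']); c=K@(T[:3,:3].T@(np.array(p)-T[:3,3])); return (c[:2]/c[2]).round(1)
E
python3 - <<'E'
from h import *
a=snap('top','top0');b=snap('side','side0')
im=np.hstack([a['img'],b['img']])[:,:,::-1]
cv2.imwrite('pics/top0x.png',cv2.resize(a['img'][:,:,::-1],(800,600),interpolation=cv2.INTER_CUBIC))
for d in(a,b): print(np.array(d['cam_to_world']).round(3),d['mtx'])
print(manip.get_obs())
E
```

```text
[[-0.018 -0.999  0.042  0.493]
 [-1.     0.018  0.013 -0.028]
 [-0.014 -0.042 -0.999  1.232]
 [ 0.     0.     0.     1.   ]] [[432.35854596   0.         249.79623595]
 [  0.         432.35854596 193.88672747]
 [  0.           0.           1.        ]]
[[ 0.997 -0.037  0.066  0.48 ]
 [-0.076 -0.502  0.861 -0.905]
 [ 0.002 -0.864 -0.504  0.603]
 [ 0.     0.     0.     1.   ]] [[389.89455064   0.         256.32646737]
 [  0.         389.89455064 200.47401847]
 [  0.           0.           1.        ]]
{'t': 0.1, 'joint_positions': array([62.25178429, 23.94543567, -0.59051907, 92.47975495,  0.26869898,
       63.64019833, -3.03679259]), 'qd': array([-0.02586639, -0.06299896, -0.03684262, -0.14777467,  0.0983711 ,
       -0.05535798,  0.0010297 ]), 'tau': array([ 1.04072482e-03, -8.52576327e+01,  6.40037544e-01, -4.26688063e+01,
       -4.88755200e-02,  1.64883875e-02,  1.10659955e-04]), 'position': array([ 0.26764487, -0.56442357,  0.20489596]), 'ee_rot': array([-1.79936130e+02,  4.34843207e-03,  2.53706964e+01]), 'force': array([ 0.48188631, -0.12614781,  0.24066475]), 'torque': array([0.06348062, 0.02342775, 0.0011409 ]), 'finger_gap': 0.09378340068328005}
```

View pics/top0x.png

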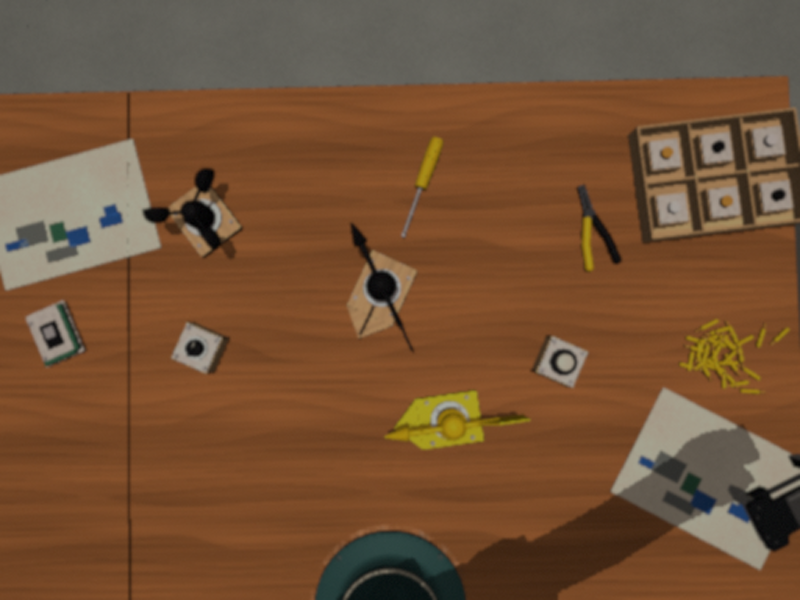

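View pics/side0.png

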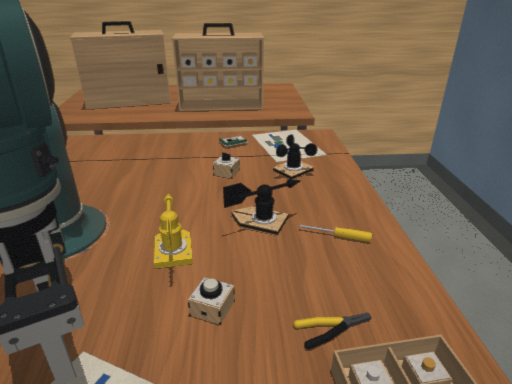

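Candidates in the 800x600 top view:
- **Vane:** the black vane on plywood at (381,286), or the yellow look-alike at (450,425). I choose the black one. The base point is near (360,336), the cone nose near (355,232) and the fin near (410,345).
- **Button:** the white-cap box at (565,362), the knob box at (195,348), or the tray cells at (640-800,110-240). I choose (565,362).

The side view agrees: fin on the left at (237,193), cone on the right at (292,183), white button at (211,288).

Run:
```python
from h import *
a=load('top0')
im=a['img'][:,:,::-1]
c=cv2.resize(im[135:235,210:310],(600,600),interpolation=cv2.INTER_CUBIC)
cv2.imwrite('pics/crop1.png',c)
hsv=cv2.cvtColor(a['img'],cv2.COLOR_RGB2HSV)
s=.64
print('button',plane(a,565*s,362*s,.07),'hub',plane(a,381*s,286*s,.118),'pt',plane(a,360*s,336*s,.018),'nose',plane(a,352*s,226*s,.105),'fin',plane(a,413*s,351*s,.145))
print('yellow',plane(a,450*s,425*s,.1), plane(a,385*s,436*s,.1),plane(a,530*s,420*s,.14))
# white cap by mask near the box
w=(hsv[:,:,1]<60)&(hsv[:,:,2]>120); g=np.zeros_like(w); g[215:250,338:380]=1
ys,xs=np.nonzero(w&g); print(np.median(xs),np.median(ys))
```

```text
button [ 0.4356 -0.3095  0.07  ] hub [0.5684 0.0015 0.118 ] pt [0.4859 0.0434 0.018 ] nose [0.6711 0.0488 0.105 ] fin [ 0.4611 -0.0488  0.145 ]
yellow [ 0.3359 -0.1087  0.1   ] [ 0.3195 -0.0004  0.1   ] [ 0.3474 -0.234   0.14  ]
360.0 231.0
```

View pics/crop1.png

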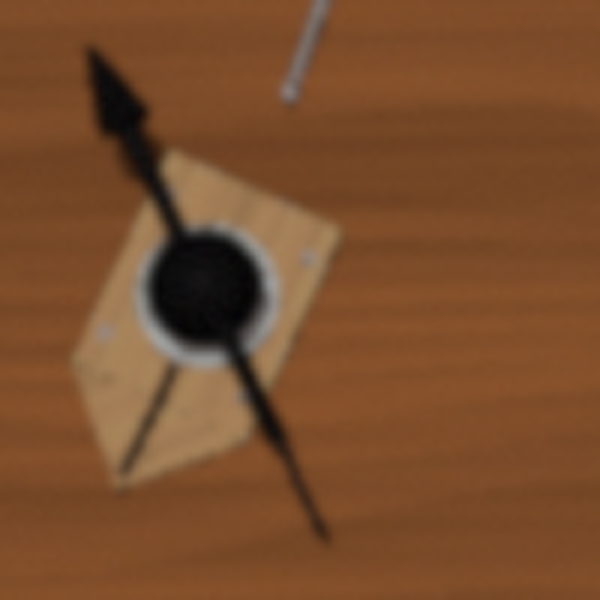

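Run:
```python
from h import *
a=load('top0')
P=lambda u,v,z:plane(a,210+(u-2.5)/6,135+(v-2.5)/6,z)[:2]
pt=P(121,488,.018); rc=(P(170,150,.018)+P(340,232,.018))/2
sc=(P(73,357,.018)+P(250,440,.018))/2
hub=P(205,290,.112); tip=P(90,47,.105); tail=P(326,541,.12)
ang=lambda d:np.degrees(np.arctan2(d[1],d[0])).round(1)
print(pt,rc,sc,np.linalg.norm(pt-rc),ang(pt-rc),ang(pt-sc))
d=(pt-rc)/np.linalg.norm(pt-rc);ax=pt-.1*d
print('axis',ax,'hub',hub,'vane',ang(tip-hub),ang(tip-tail),np.linalg.norm(tip-hub),np.linalg.norm(tail-hub))
ax=(ax+hub)/2; print('ax',ax)
phi0=ang(tip-tail)+180
print('button',plane(a,360.5,231,.07))
for k in np.radians([phi0-40,phi0-25,phi0-12,phi0]+list(np.arange(220,340,10))):
    u=np.array([np.cos(k),np.sin(k)]);print(np.degrees(k).round(0),(ax+.095*u).round(4))
```

```text
[0.4835 0.0453] [ 0.62165 -0.01985] [0.525   0.02565] 0.15274143183825406 154.8 154.7
axis [0.57394697 0.00264622] hub [0.5691 0.0019] vane 24.2 24.5 0.11834006084162708 0.11996253581847964
ax [0.57152349 0.00227311]
button [ 0.4374 -0.3066  0.07  ]
164.0 [0.48   0.0277]
180.0 [0.4765 0.0031]
192.0 [ 0.4788 -0.0183]
204.0 [ 0.4851 -0.0371]
220.0 [ 0.4987 -0.0588]
230.0 [ 0.5105 -0.0705]
240.0 [ 0.524 -0.08 ]
250.0 [ 0.539 -0.087]
260.0 [ 0.555  -0.0913]
270.0 [ 0.5715 -0.0927]
280.0 [ 0.588  -0.0913]
290.0 [ 0.604 -0.087]
300.0 [ 0.619 -0.08 ]
310.0 [ 0.6326 -0.0705]
320.0 [ 0.6443 -0.0588]
330.0 [ 0.6538 -0.0452]
```

Emit:
step_arm(
  translation=[
    [0.38,1,0],
    [0.38,1,0],
    [0.38,1,0],
    [0.38,1,0],
    [0.38,1,0],
    [0.38,1,0],
    [0.38,1,0],
    [0.38,1,0],
    [0.38,1,0],
    [0.38,1,0],
    [0.38,1,0],
    [0.38,1,0],
  ],
  turn=[0,0,0,0,0,0,0,0,0,0,0,0],
  jaw=[0,0,0,0,0,0,0,0,0,0,0,0],
)

```text
t: 1.3
position: [0.3591, -0.3238, 0.2053]
ee_rot: [-180.0, 0.0, 25.4]
force: [0.4, -0.2, 0.8]
finger_gap: 0.0022
```

Emit:
step_arm(
  translation=[
    [0.38,1,0],
    [0.38,1,0],
    [0.38,1,0],
    [0.38,1,0],
    [0.38,1,0],
    [0.38,1,0],
    [0.38,1,0],
    [0.38,1,0],
    [0.38,1,0],
    [0.38,1,0],
    [0.38,1,0],
    [0.38,1,0],
  ],
  turn=[0,0,0,0,0,0,0,0,0,0,0,0],
  jaw=[0,0,0,0,0,0,0,0,0,0,0,0],
)

```text
t: 2.5
position: [0.4502, -0.0839, 0.2053]
ee_rot: [-180.0, 0.0, 25.4]
force: [0.3, 0.0, -0.6]
finger_gap: 0.0006
```

Emit:
step_arm(
  translation=[
    [0.33,1,0],
    [0.33,1,0],
    [0.33,1,0],
    [0.33,1,0],
    [0,0,0],
    [0,0,-0.95],
    [0,0,-0.95],
    [0,0,-0.95],
    [0,0,-0.95],
    [0,0,-0.95],
    [0,0,0],
  ],
  turn=[0,0,0,0,0,0,0,0,0,0,0],
  jaw=[0,0,0,0,0,0,0,0,0,0,0],
)

```text
t: 3.6
position: [0.4751, -0.0053, 0.1086]
ee_rot: [-179.9, 0.2, 25.3]
force: [0.9, -0.5, 0.1]
finger_gap: 0.0007
```

Run:
```python
from h import *
snap('side','s1');d=snap('wrist','w1')
im=np.hstack([load('s1')['img'][100:330,130:400],cv2.resize(d['img'],None,fx=.9,fy=.6)[:230]])[:,:,::-1]
cv2.imwrite('pics/v1.png',im); print(im.shape)
```

```text
(230, 731, 3)
```

View pics/v1.png

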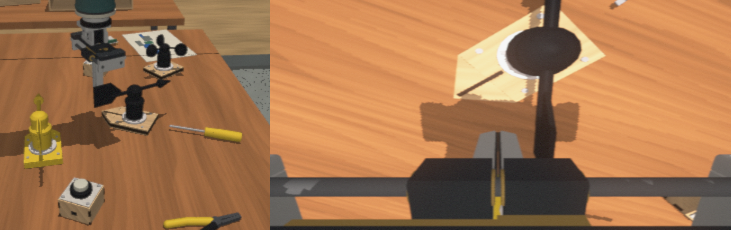

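The finger (498,165 in the wrist half) is down just left of the fin (543,150), clear of it and on the correct side. I'll push it round along the arc.

Emit:
step_arm(
  translation=[
    [0.05,-0.41,0],
    [0.09,-0.4,0],
    [0.13,-0.4,0],
    [0.16,-0.38,0],
    [0.19,-0.37,0],
    [0.22,-0.35,0],
    [0.25,-0.33,0],
    [0.28,-0.31,0],
    [0.31,-0.28,0],
    [0.33,-0.25,0],
    [0.35,-0.22,0],
    [0.37,-0.19,0],
  ],
  turn=[0,0,0,0,0,0,0,0,0,0,0,0],
  jaw=[0,0,0,0,0,0,0,0,0,0,0,0],
)

```text
t: 4.9
position: [0.5318, -0.0828, 0.1104]
ee_rot: [-180.0, 0.0, 25.4]
force: [-0.3, 0.0, -0.1]
finger_gap: 0.0004
```

Run:
```python
from h import *
a=snap('top','t2');d=snap('wrist','w2')
im=np.hstack([cv2.resize(a['img'][125:240,190:320],None,fx=2.5,fy=2.5,interpolation=2)[:280],cv2.resize(d['img'],None,fx=.9,fy=.75)[:280]])[:,:,::-1]
cv2.imwrite('pics/v2.png',im)
```

```text
(no output)
```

View pics/v2.png

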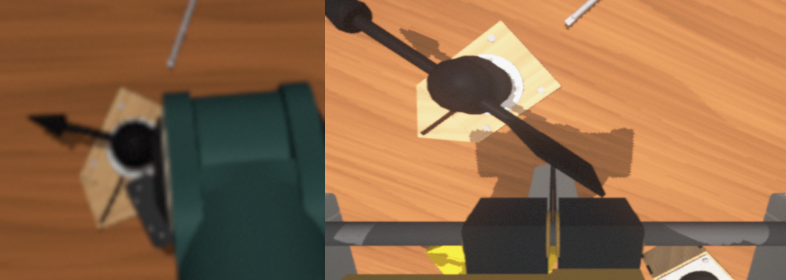

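The vane is turning: the nose has swung left to (30,118) and the finger is following the fin. I'll continue the arc and stop short of north.

Emit:
step_arm(
  translation=[
    [0.38,-0.16,0],
    [0.4,-0.13,0],
    [0.41,-0.09,0],
    [0.41,-0.05,0],
    [0.41,-0.02,0],
    [0.41,0.02,0],
    [0.41,0.05,0],
    [0.41,0.09,0],
    [0.4,0.13,0],
    [0.38,0.16,0],
    [0.37,0.19,0],
    [0.35,0.22,0],
  ],
  turn=[0,0,0,0,0,0,0,0,0,0,0,0],
  jaw=[0,0,0,0,0,0,0,0,0,0,0,0],
)

```text
t: 6.2
position: [0.6265, -0.0739, 0.1104]
ee_rot: [-180.0, 0.0, 25.4]
force: [-0.3, 0.0, 0.1]
finger_gap: 0.0007
```

Emit:
step_arm(
  translation=[
    [0.33,0.25,0],
    [0.31,0.28,0],
    [0,0,0],
  ],
  turn=[0,0,0],
  jaw=[0,0,0],
)

```text
t: 6.5
position: [0.6395, -0.0624, 0.1104]
ee_rot: [-180.0, -0.0, 25.4]
force: [-0.2, 0.2, -0.7]
finger_gap: 0.0002
```

Run:
```python
from h import *
a=snap('wrist','w3');b=snap('side','s3')
im=np.hstack([a['img'][:280,100:500],cv2.resize(b['img'][140:280,190:390],None,fx=2,fy=2,interpolation=2)])[:,:,::-1]
cv2.imwrite('pics/v3.png',im)
```

```text
(no output)
```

View pics/v3.png

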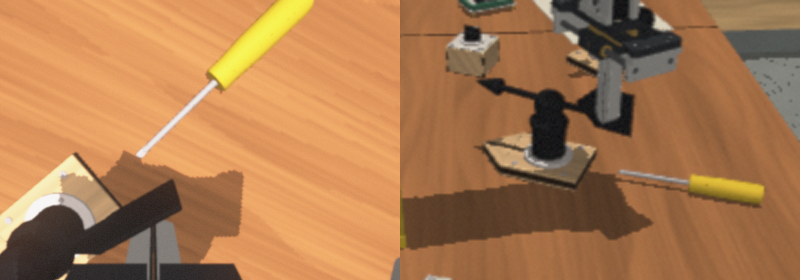

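Run:
```python
from h import *
b=load('s3');a0=load('side0')
t=plane(b,190+78.5/2,140+84/2,.105); n=plane(b,190+86/2,140+146/2,.018)
ax=np.array([.5715,.0023]);A=lambda p:np.degrees(np.arctan2(p[1]-ax[1],p[0]-ax[0])).round(1)
print('tip',t,A(t),np.linalg.norm(t[:2]-ax),'north',n,A(n)); print(proj(b,[.4835,.0453,.018]))
t=ax+.115*np.array([np.cos(np.radians(154.7)),np.sin(np.radians(154.7))]);print('goal tip side px',proj(b,[*t,.105]))
```

```text
tip [0.4785 0.0539 0.105 ] 151.0 0.1063558178944622 north [0.4858 0.031  0.018 ] 161.5
[232.1 210.4]
goal tip side px [225.3 182.5]
```

Emit:
step_arm(
  translation=[
    [0.16,0.19,0],
    [0.17,0.19,0],
    [0,0,0],
    [-0.4,-0.4,0],
    [-0.5,-0.6,0],
    [0,0,1],
    [0,0,1],
    [0,0,1],
    [0,0,1],
    [-0.5,-1,0.5],
    [-0.5,-1,0],
    [-0.5,-1,0],
  ],
  turn=[0,0,0,0,0,0,0,0,0,0,0,0],
  jaw=[0,0,0,0,0,0,0,0,0,0,0,0],
)

```text
t: 7.8
position: [0.596, -0.1383, 0.2008]
ee_rot: [180.0, 0.0, 25.3]
force: [-0.6, -0.4, -0.7]
finger_gap: 0.0007
```

Emit:
step_arm(
  translation=[
    [-0.75,-1,0],
    [-0.75,-1,0],
    [-0.75,-1,0],
    [-0.75,-1,0],
    [-0.75,-1,0],
    [-0.75,-1,0],
    [-0.75,-1,0],
    [0,0,0],
  ],
  turn=[0,0,0,0,0,0,0,0],
  jaw=[0,0,0,0,0,0,0,0],
)

```text
t: 8.6
position: [0.489, -0.2801, 0.2004]
ee_rot: [180.0, 0.1, 25.0]
force: [0.9, 0.0, -0.2]
finger_gap: 0.0007
```

Run:
```python
from h import *
a=snap('top','t4')
cv2.imwrite('pics/v4.png',cv2.resize(a['img'][135:235,210:310,::-1],(600,600),interpolation=cv2.INTER_CUBIC))
```

```text
(no output)
```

View pics/v4.png

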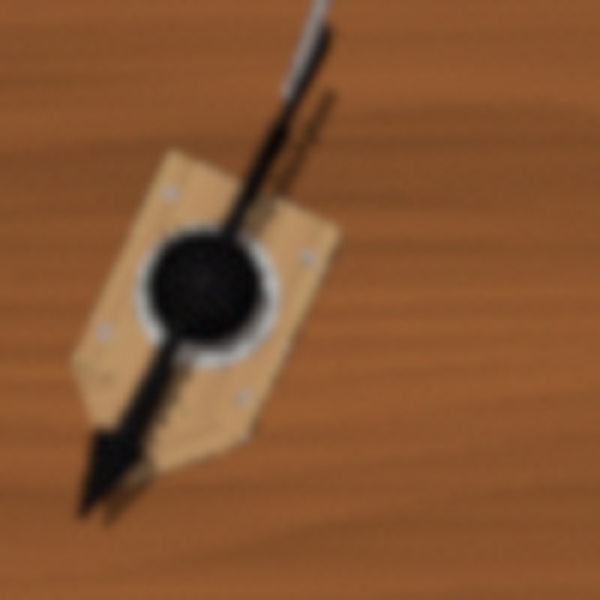

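Run:
```python
from h import *
a=load('t4')
P=lambda u,v,z:plane(a,210+(u-2.5)/6,135+(v-2.5)/6,z)[:2]
ang=lambda d:np.degrees(np.arctan2(d[1],d[0])).round(1)
hub=P(205,290,.115);tip=P(82,516,.105);tail=P(328,28,.130);bm=P(235,228,.11);b2=P(172,345,.105)
print(ang(tip-hub),ang(tip-tail),ang(b2-bm),ang(tip-bm),tail,np.linalg.norm(tip-hub),np.linalg.norm(tail-hub))
# base sides: rear-left->side-left, rear-right->side-right, centre line through rear mid & point
print('sides',ang(P(73,357,.018)-P(170,150,.018)),ang(P(250,437,.018)-P(340,232,.018)),'rear',ang(P(170,150,.018)-P(340,232,.018)),'screws',ang(P(104,332,.018)-P(169,193,.018)),ang(P(242,398,.018)-P(306,258,.018)))
print('cap',plane(a,360.5,231,.07), manip.get_obs()['position'])
```

```text
150.2 151.9 150.5 150.9 [ 0.679  -0.0531] 0.11135852010510912 0.12302853327582192
sides 154.0 155.3 rear 63.1 screws 154.0 154.4
cap [ 0.4374 -0.3066  0.07  ] [ 0.49031988 -0.27825799  0.20048247]
```

The nose tip (82,516) reads about 151° against a north line of about 154.5°. That is inside the limit but thin, so I'll nudge it another 3°. The base hasn't moved.

Emit:
step_arm(
  translation=[
    [0.63,0.92,0],
    [0.63,0.92,0],
    [0.63,0.92,0],
    [0.63,0.92,0],
    [0.63,0.92,0],
    [0.63,0.92,0],
    [0.63,0.92,0],
    [0.63,0.92,0],
    [0.63,0.92,0],
    [0.63,0.92,0],
    [0.55,0.8,0],
    [0,0,0],
  ],
  turn=[0,0,0,0,0,0,0,0,0,0,0,0],
  jaw=[0,0,0,0,0,0,0,0,0,0,0,0],
)

```text
t: 9.85
position: [0.63, -0.0729, 0.2003]
ee_rot: [-179.9, -0.0, 25.6]
force: [-0.1, 0.1, -1.3]
finger_gap: 0.0003
```

Emit:
step_arm(
  translation=[
    [0,0,-0.9],
    [0,0,-0.9],
    [0,0,-0.9],
    [0,0,-0.9],
    [0,0,-0.9],
    [0,0,0],
    [0,0,0],
  ],
  turn=[0,0,0,0,0,0,0],
  jaw=[0,0,0,0,0,0,0],
)

```text
t: 10.55
position: [0.6292, -0.0764, 0.1109]
ee_rot: [-180.0, 0.0, 25.4]
force: [-0.8, 0.3, 0.7]
finger_gap: 0.0004
```

Emit:
step_arm(
  translation=[
    [0.25,0.31,0],
    [0.25,0.31,0],
    [0.25,0.31,0],
    [0.25,0.32,0],
    [0,0,0],
    [0,0,0],
  ],
  turn=[0,0,0,0,0,0],
  jaw=[0,0,0,0,0,0],
)

```text
t: 11.15
position: [0.6494, -0.0509, 0.1103]
ee_rot: [-180.0, 0.0, 25.4]
force: [0.3, 0.1, -0.5]
finger_gap: 0.0008
```

Emit:
step_arm(
  translation=[
    [-0.4,-0.5,0],
    [-0.6,-0.75,0],
    [0,0,0],
    [0,0,0.9],
    [0,0,0.9],
    [0,0,0.9],
    [0,0,0.9],
    [0,0,0.9],
    [-0.8,-1,0],
    [-0.8,-1,0],
    [-0.8,-1,0],
    [-0.8,-1,0],
  ],
  turn=[0,0,0,0,0,0,0,0,0,0,0,0],
  jaw=[0,0,0,0,0,0,0,0,0,0,0,0],
)

```text
t: 12.35
position: [0.564, -0.1578, 0.2006]
ee_rot: [180.0, 0.0, 25.3]
force: [0.4, -0.4, -0.5]
finger_gap: 0.0008
```

Emit:
step_arm(
  translation=[
    [-0.8,-1,0],
    [-0.8,-1,0],
    [-0.8,-1,0],
    [-0.8,-1,0],
    [-0.8,-1,0],
    [-0.8,-1,0],
    [0,0,0],
  ],
  turn=[0,0,0,0,0,0,0],
  jaw=[0,0,0,0,0,0,0],
)

```text
t: 13.05
position: [0.4664, -0.2796, 0.2005]
ee_rot: [180.0, 0.1, 25.1]
force: [0.1, 0.3, -0.2]
finger_gap: 0.0004
```

Run:
```python
from h import *
a=snap('top','t5');d=snap('wrist','w5')
cv2.imwrite('pics/v5.png',np.hstack([cv2.resize(a['img'][135:235,210:310,::-1],(384,384),interpolation=cv2.INTER_CUBIC),d['img'][:,80:480,::-1]]))
```

```text
(no output)
```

View pics/v5.png

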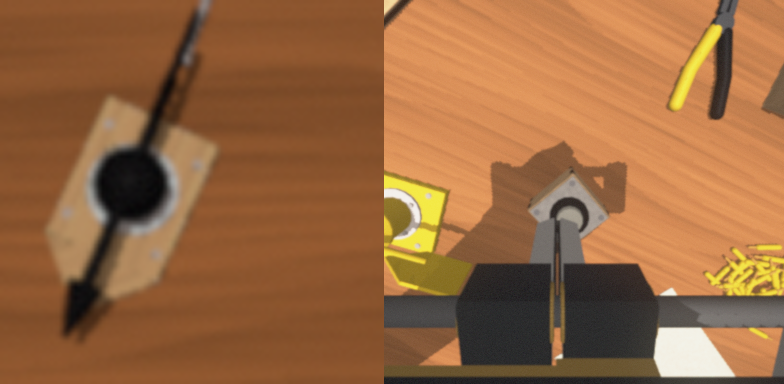

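Run:
```python
from h import *
a=load('t5');w=load('w5')
P=lambda u,v,z:plane(a,210+u/3.84-.4,135+v/3.84-.4,z)[:2]
ang=lambda d:np.degrees(np.arctan2(d[1],d[0])).round(1)
hub=P(131,184,.115);tip=P(66,337,.105);tail=P(204,3,.13)
print(ang(tip-hub),ang(tip-tail),ang(tip-P(147,150,.11)))
print('cap wrist',plane(w,267.5,216,.07)); print('cap top',plane(a,360.5,231,.07))
s=load('side0');hs=cv2.cvtColor(s['img'],cv2.COLOR_RGB2GRAY)[275:300,195:228];ys,xs=np.nonzero(hs>150);print('cap side',plane(s,211.5,285,.07))
print(manip.get_obs()['position'])
```

```text
155.8 156.3 155.5
cap wrist [ 0.4415 -0.3072  0.07  ]
cap top [ 0.4374 -0.3066  0.07  ]
cap side [ 0.4364 -0.3174  0.07  ]
[ 0.46872048 -0.27667517  0.20059045]
```

Vane reads about 156° against a north line of 154.5°, which is good. The button cap is at about (0.438, -0.307); moving above it.

Emit:
step_arm(
  translation=[
    [-0.75,-0.75,-0.5],
    [-0.75,-0.75,-0.5],
    [0,0,-1],
    [0,0,-1],
    [0,0,-1],
    [0,0,-0.5],
    [0,0,0],
    [0,0,0],
  ],
  turn=[0,0,0,0,0,0,0,0],
  jaw=[0,0,0,0,0,0,0,0],
)

```text
t: 13.95
position: [0.4399, -0.306, 0.1111]
ee_rot: [180.0, -0.0, 25.4]
force: [0.7, -1.0, 0.1]
finger_gap: 0.0005
```

Run:
```python
from h import *
a=snap('side','s6');d=snap('wrist','w6')
cv2.imwrite('pics/v6.png',np.hstack([cv2.resize(a['img'][220:340,150:270,::-1],(384,384),interpolation=cv2.INTER_CUBIC),d['img'][:,80:480,::-1]]))
print(manip.get_obs()['position'])
```

```text
[ 0.43994347 -0.30626089  0.11136364]
```

View pics/v6.png

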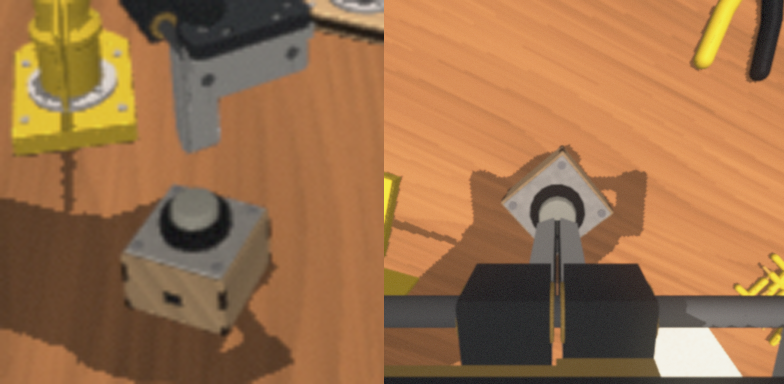

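The fingertips are centred over the cap, which sits at (195,203) in the side crop and (557,210) in the wrist half. Pressing in small steps while watching the force.

Emit:
step_arm(
  translation=[
    [-0.1,-0.05,-0.6],
    [0,0,-0.6],
    [0,0,-0.5],
    [0,0,-0.2],
    [0,0,0],
    [0,0,-0.1],
    [0,0,-0.1],
    [0,0,0],
  ],
  turn=[0,0,0,0,0,0,0,0],
  jaw=[0,0,0,0,0,0,0,0],
)

```text
t: 14.85
position: [0.4376, -0.3072, 0.0686]
ee_rot: [180.0, -0.0, 25.4]
force: [0.1, 0.3, 1.5]
finger_gap: 0.0002
```

Emit:
step_arm(
  translation=[
    [0,0,-0.1],
    [0,0,0],
  ],
  turn=[0,0],
  jaw=[0,0],
)

```text
t: 15.05
position: [0.4376, -0.3072, 0.0665]
ee_rot: [180.0, -0.0, 25.4]
force: [1.4, 0.1, 3.8]
finger_gap: 0.0006
```

Emit:
step_arm(
  translation=[
    [0,0,-0.1],
    [0,0,-0.05],
    [0,0,0],
    [0,0,0],
  ],
  turn=[0,0,0,0],
  jaw=[0,0,0,0],
)

```text
t: 15.45
position: [0.4377, -0.3072, 0.064]
ee_rot: [180.0, -0.0, 25.4]
force: [-1.6, 2.9, 14.8]
finger_gap: 0.0003
```

It has bottomed out: the force rose sharply to 15 N at z=0.064. Releasing and going straight up.

Emit:
step_arm(
  translation=[
    [0,0,0],
    [0,0,0.3],
    [0,0,0.5],
    [0,0,1],
    [0,0,1],
    [0,0,1],
    [0,0,1],
    [0,0,1],
    [0,-1,0],
    [0,-1,0],
    [0,-1,0],
    [0,0,0],
  ],
  turn=[0,0,0,0,0,0,0,0,0,0,0,0],
  jaw=[0,0,0,0,0,0,0,0,0,0,0,0],
)

```text
t: 16.65
position: [0.4362, -0.3699, 0.1788]
ee_rot: [-180.0, 0.1, 25.2]
force: [-0.5, 0.5, 0.7]
finger_gap: 0.0006
```

Run:
```python
from h import *
a=snap('top','t7');d=snap('side','s7')
cv2.imwrite('pics/v7.png',np.hstack([cv2.resize(a['img'][135:235,210:310,::-1],(384,384),interpolation=cv2.INTER_CUBIC),cv2.resize(d['img'][160:340,150:330,::-1],(384,384),interpolation=cv2.INTER_CUBIC)]))
o=manip.get_obs();print(o['force'],o['position'])
for n,m in(('side0','s7'),('t5','t7')):
    A,B=[cv2.cvtColor(load(k)['img'],cv2.COLOR_RGB2GRAY).astype(np.float32) for k in(n,m)]
    s=np.s_[278:322,188:236] if n=='side0' else np.s_[140:230,215:300]
    print(n,np.abs(A[s]-B[s]).mean(),cv2.phaseCorrelate(A[s].copy(),B[s].copy()))
```

```text
[ 0.27563822 -0.01863427 -0.15085606] [ 0.4369325  -0.36722103  0.17880748]
side0 18.653883 ((0.1859482147441689, 0.5261259994579071), 0.7407696369621489)
t5 4.1759477 ((0.01006371413934204, -0.029032761270521235), 0.9669268901259811)
```

View pics/v7.png

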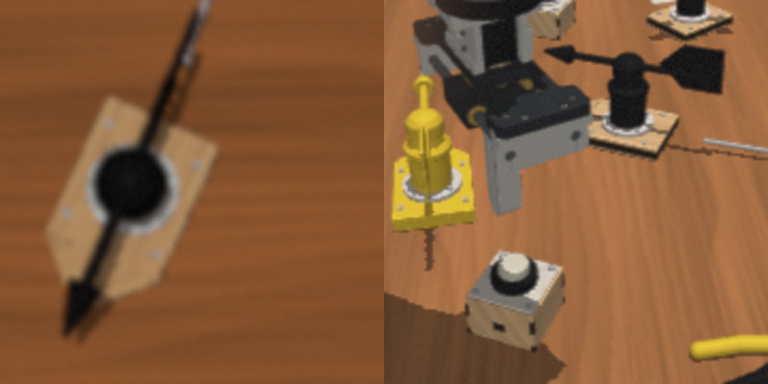

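The vane is unchanged, with its nose at (66,337) over the base's point. The cap is out again at (515,267), the box hasn't moved, and the gripper is clear. Handing in.

```bash
python3 -c "
from plant import manip
print(manip.finish_job())"
```

```text
the job is handed in; nothing more can be done
None
```

I turned the vane to north, pressed the button fully down, let it go and handed the job in at about 17 s of the 58 s allowed. No verdict is reported, so these are my own last checks:

- **Vane:** I pushed it round by the fin with the shut fingers, in two goes. The first stopped about 3.5° short, so I nudged it on. It then measured about 156° against a base north line of about 154.5°. That is some 1.5° past, inside the 6° limit but with about 1–2° of measuring error. It did not move during the button press.
- **Button:** The force rose to about 15 N at a fingertip height of 64 mm, so the cap was at its stop. The last picture shows it out again.
- **Stand and button box:** The stand looked unmoved in the top view. The box matched its starting place in the side view to about half a pixel.
- **Gripper:** It ended clear of everything, with no force on the tool.
- **Disagreement:** The side camera put the button about 1 cm further towards −y than the top and wrist cameras did. I used the other two, which agreed within 4 mm, and the press landed properly.
- **Not checked:** I did not measure the knob box, anemometer, screwdriver or pliers at the end. The fingers stayed well above or away from them throughout.

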